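# Put the setting ring away and hold the back-light shutter half open

## Robot

A 7-joint arm with a two-finger parallel gripper is mounted at the origin on a cart in front of the work surface, level with it; the furniture and walls round the work are solid. World frame = base frame: x ahead of the robot, y to its left, z up, the work surface at z = 0. Lengths are in m, angles in degrees, forces in N, time in s.
With the tool pointing down it reaches from about 0.425 to 0.875 m from the base axis. Payload 4.7 kg.
Tool frame: the origin (TCP) lies between the finger pads; the fingertips stand ctrl.tip_extent ahead of it and the grasp point (between the pads) lies 3 mm ahead of it (ctrl.tip_extent is the distance from the TCP to the fingertips, in m); z points along the fingers, y is the line along which they close (so a half turn about z gives the same grasp; the last joint's range is limited). The gripper opens to 85 mm and grips with 20 to 120 N. Pads are 22 mm wide; open, the fingers measure 114 mm over their backs; the gripper's body (76 mm by 85 mm) begins 54 mm behind the grasp point. The pads swing forward as they close: fully open they stand 13 mm farther back than shut.
Start: joints at [0.808, 18.392, -4.016, 83.108, 1.295, 78.541, -3.26], TCP at [0.65, -0, 0.253] pointing down, gripper open.
Joint ranges: [-163.93, 163.93], [-17.29, 119.83], [-79.2, 71.16], [3.27, 140.29], [-89.18, 269.18], [5.43, 117.66], [-154.24, 154.24]. Speed limits (degrees/s): [147.25, 147.25, 180, 180, 180, 180, 180].

## Interface

Orientations are given as [roll, pitch, yaw] about the fixed x, y, z axes, in that order (R = Rz(yaw) Ry(pitch) Rx(roll)).
In Python, from plant import ctrl, vision gives the robot as it stands.
- The arm moves only by the tool drive_tool, never from a script. Its argument "increments" is one flat list of numbers, 7 for each row, row after row: the shift along the tool's x, y, z in units of 40 mm (1.0 is 40 mm), then the turn, a rotation vector about the tool's x, y, z in rad, then the opening, from 0 (shut) to 1 (fully open). In form: [x, y, z, ax, ay, az, grip, x, y, z, ax, ay, az, grip, ...]. A call has 1 to 5 rows; each row is the pose to reach, as a shift and turn from the pose commanded when the call began, along the tool's axes at that moment; what a row does not reach only later rows make up. A row lasts 1/10 s, in which the tool goes at most 50 mm and 8.59 degrees, less where a joint would pass 70% of its speed; a pose out of reach is approached as far as the arm can. A call with a gripper value outside its range is refused whole. The fingers move at their own pace and stop on an object; the grip force is fixed at half the most. Time passes only in rows, so rows that repeat a pose let the fingers close. It gives the time, the measured TCP pose, the force, the opening and the grip force at its end, in the units of the state.
- ctrl.observe(): the state, without advancing time (a new reading comes with each control period).
- vision.snapshot(name): name is "scene" or "side" or "wrist"; returns a dict with "color" (384x512x3 uint8, red, green, blue), "fov_y" (degrees; the focal length in pixels is half the picture's height over the tangent of half this angle, whatever the lens; pixels are square), "cx", "cy" (the principal point, pixels), "k1" (the pictures are not rectified: a ray, as slopes to the right and down, at radius r is drawn at 1 + k1 r^2 times it, then the intrinsics apply), "rvec" (rotation vector, rad) and "tvec" (3), from world to camera coordinates, as OpenCV has them. Camera axes: x right, y down, z forward; pixel columns grow to the right and rows downward; lengths in m; the calibration is good to about 2 mm. A picture is of the moment at which its call begins. There is no depth.
- ctrl.hand_in(): hands the job in; it is judged then, once.
The state is a dict: "t": time; "q": joint angles; "dq": joint speeds; "joint_torque": joint torques, N m; "eef_pos": TCP position; "tool_rot": TCP orientation; "ft_force": force on the tool from outside, world axes, zero at the start; "torque": the same for the moment, N m; "opening": finger opening in m; "gripper_force": force on a finger pad.
Only numpy, scipy, OpenCV 4.12 (cv2) and the standard library are available. Lean on these libraries where they do the work, as an engineer would, in place of code of your own. Each camera call takes 0.05 s, during which the arm holds its last target. There are 200 camera calls.

## Task

First lift the steel ring gauge off the window of the back-light unit and put it back on its own storage stand, the one with the thin brass post: right down over the post, flat on the stand and let go. Then slide the unit's sprung shutter by its black knob against the spring to half travel, pointer at the long orange mark and never beyond three quarters, and keep holding it there so that I can look at the blade's edge across the lit window with a loupe: the program finishes while the gripper still holds the shutter half open. Leave the test block and the dial indicator where they are.

Things in the scene. Friction and masses are not known exactly. Their poses are not given: they have to be found in the camera images.
- light_unit: Back-light unit, fixed: dark metal box with a flat grey cover, 114 x 184 mm in plan, cover top 44 mm above the bench. Origin at the centre of its underside; its y runs along the long side, z up. The lit round window (46 mm, flush with the cover) lies at y = +32 mm; the slot for the shutter knob runs along y at x = 0, from the middle to the -y end.
- window (a point): Centre of the round glass window, in the plane of the cover (44 mm above the bench).
- shutter (a joint): Travel of the sprung shutter in m: 0 = shut (its start, blade over the window), 0.050 = fully open, 0.025 = half (blade edge across the window's middle, red pointer at the long orange mark). Opens along -y of light_unit, away from the window. The spring pulls it shut: about 3 N at 0, 8 N at half, 13 N fully open (200 N/m). No detent; springs shut when let go.
- shutter_knob: Black upright round knob fixed to the shutter, 15 to 17 mm in diameter, 29 mm tall, carried along by it. Origin at the middle of its underside, 3 mm above the cover (47 mm above the bench); top 76 mm above the bench. Shut, it stands at x = 0, y = -24 mm in light_unit. Free space all round and above: pinch it from above.
- ring_gauge: Loose knurled steel ring, 45 mm outside diameter, 16 mm tall, bore about 19 mm, 0.16 kg. Origin at the centre of its underside, z along the bore. Starts lying on the glass window, 44 mm above the bench. Grip across the outside from above.
- ring_stand: The ring's own stand, fixed: dark wooden block 88 x 72 x 22 mm, origin at the centre of its underside, with a thin upright brass post (15 mm diameter, 14 mm tall, bevelled top) and at its -x edge a white label with a small ring drawn on it.
- ring_stand_seat (a point): Foot of the thin brass post, on the top of ring_stand (22 mm above the bench); the seated ring's origin lies here.
- large_ring_stand_seat (a point): Foot of the thick brass post (30 mm diameter, 14 mm tall) on the similar stand of a larger ring that is away. The ring gauge does not fit over it; leave it empty.
- test_block: Loose ground steel block 46 x 46 x 26 mm resting in the square recess of the third wooden stand. Stays there. Origin at the centre of its underside.
- dial_indicator: Round dial indicator lying at the right, 108 x 57 x 23 mm. Stays there.
Things that resemble listed ones, but are neither listed nor needed, are in the scene too. What is shaped like the ring_gauge but red or turquoise is not meant.

How it is judged:
By the outcome, as a careful person would: the job done as asked, in the order asked, and still so for the second after the job is handed in, while the arm keeps its last pose, push and grip.
It also fails if it takes over 51 s, if anything falls off the work surface, if the arm or the gripper's body presses on something with over 40 N, if the wrist force passes 120 N, or if a joint passes its speed limit or range.

## Working session

There is one attempt and no reset: what is moved stays moved. The work goes in short steps, Python scripts to look and compute and a tool call to move; the robot and the scene stay as the last step left them, time stands still between calls to the robot, and variables do not carry over. Pictures are saved under pics/ and viewed, at most 10 in all, crops included, and the job is handed in when it is done.

Besides the shell and the picture viewer there is one more tool, called after ">>>" by a JSON object that holds its "name" and its "arguments". drive_tool: Moves the arm, as the interface text tells. Its arguments: {"type":"object","properties":{"increments":{"type":"array"}},"required":["increments"]}

```bash
mkdir -p pics; ls
cat > h.py <<'E'
import numpy as np, cv2
from plant import ctrl, vision
def snap(n,f=None):
    s=vision.snapshot(n)
    if f: cv2.imwrite('pics/'+f,cv2.cvtColor(s['color'],cv2.COLOR_RGB2BGR))
    h=s['color'].shape[0]; fl=h/2/np.tan(np.radians(s['fov_y'])/2)
    s['K']=np.array([[fl,0,s['cx']],[0,fl,s['cy']],[0,0,1]]); s['D']=np.array([s['k1'],0,0,0],float)
    s['R']=cv2.Rodrigues(np.array(s['rvec'],float))[0]; s['C']=-s['R'].T@np.array(s['tvec'],float)
    return s
def ray(s,uv):
    p=cv2.undistortPoints(np.array(uv,float).reshape(-1,1,2),s['K'],s['D']).reshape(-1,2)
    return np.c_[p,np.ones(len(p))]@s['R']
def onz(s,uv,z):
    d=ray(s,uv); return s['C']+d*((z-s['C'][2])/d[:,2])[:,None]
def proj(s,P):
    return cv2.projectPoints(np.array(P,float).reshape(-1,1,3),np.array(s['rvec'],float),np.array(s['tvec'],float),s['K'],s['D'])[0].reshape(-1,2)
E
python3 - <<'E'
from h import *
import pickle
ss={n:snap(n,n+'0.png') for n in('scene','side','wrist')}
pickle.dump(ss,open('s0.pkl','wb'))
for n,s in ss.items(): print(n,s['C'],s['R'][2],s['fov_y'],s['k1'])
o=ctrl.observe();print(o,ctrl.tip_extent)
a=cv2.imread('pics/scene0.png')
cv2.imwrite('pics/scene0b.png',cv2.resize(a,(800,600),interpolation=cv2.INTER_CUBIC))
E
```

```text
pics
scene [ 0.1640941  -0.6543999   0.76167496] [ 0.43910846  0.46229771 -0.77036653] 53.628348962509406 0.03895056438641558
side [ 0.5447126  -0.60271042  0.82195225] [ 0.02557201  0.44706994 -0.8941334 ] 57.01254628707289 -0.08654842736179078
wrist [0.64937803 0.06797066 0.37327133] [-0.00217484 -0.27101303 -0.96257322] 60.87348521756575 -0.07444454030644058
{'t': 0.15, 'q': array([ 0.80657786, 18.42946703, -4.01458159, 83.15876571,  1.29403668,
       78.54135271, -3.26234933]), 'dq': array([ 0.00900832, -0.23546423, -0.04369503, -0.25927548, -0.0123565 ,
       -0.10443065,  0.0164955 ]), 'joint_torque': array([ 4.86840745e-04, -4.94090402e+01, -3.82246608e-01, -3.14684451e+01,
        1.31496685e-02,  8.20941757e-03, -6.77807677e-07]), 'eef_pos': array([ 6.49624398e-01, -3.48633188e-05,  2.52473449e-01]), 'tool_rot': array([-1.79915574e+02,  4.44795893e-03,  8.99993743e+01]), 'ft_force': array([ 0.46191982,  0.4572053 , -0.86399097]), 'torque': array([-0.03563426,  0.01733315, -0.05217461]), 'gripper_force': 0.0, 'opening': 0.08545774424258087} 0.022
```

View pics/scene0b.png

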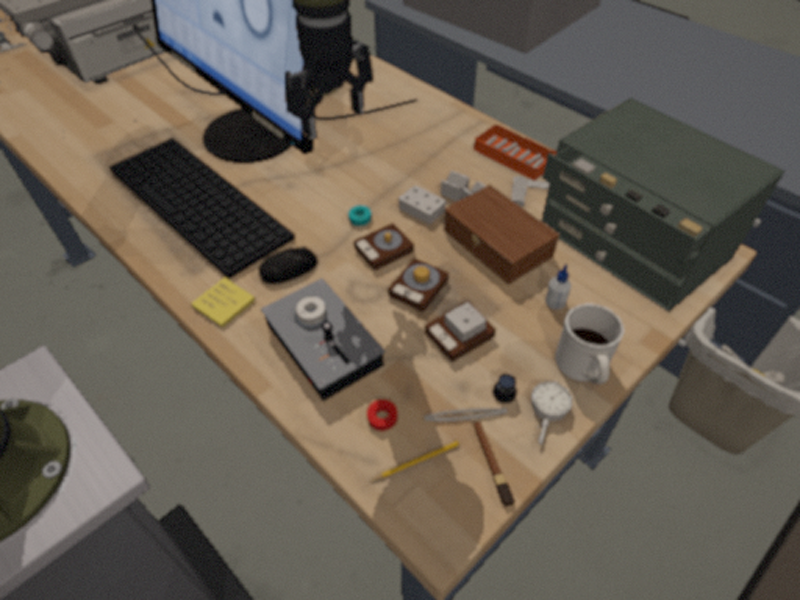

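View pics/side0.png

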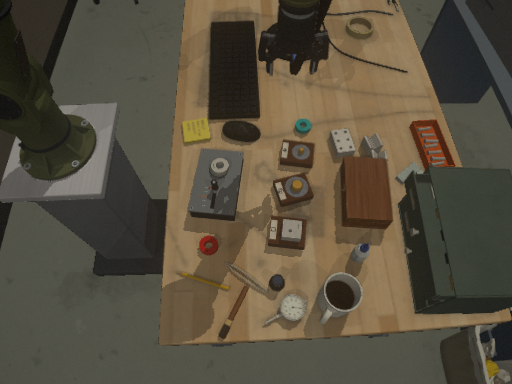

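Side view: the ring gauge is on the unit at (219,168) with the knob near (213,190). There are three stands: (297,153) with a thin post, (293,189) with a thick post, and (287,232) with the test block. The red ring at (208,245) and the turquoise ring at (303,126) are decoys. The thin-post stand at (297,153) looks like the ring's own, so I'll confirm that in an enlarged crop.

Run:
```python
from h import *
a=cv2.imread('pics/side0.png')[130:255,180:330]
cv2.imwrite('pics/c1.png',cv2.resize(a,None,fx=4.8,fy=4.8,interpolation=cv2.INTER_CUBIC)[:600])
import pickle
s=pickle.load(open('s0.pkl','rb'))['side']
for n,uv,z in [('ring',(219,166),.06),('knob',(214,184),.076),('thin',(300,152),.036),('thick',(296,186),.036),('box TL',(202,150),.044),('TR',(243,151),.044),('BR',(235,215),.044),('BL',(191,210),.044)]: print(n,onz(s,uv,z)[0])
```

```text
ring [ 0.47135008 -0.12767158  0.06      ]
knob [ 0.46095134 -0.18794524  0.076     ]
thin [ 0.6846202  -0.07881604  0.036     ]
thick [ 0.66384871 -0.18115715  0.036     ]
box TL [ 0.42459563 -0.06573731  0.044     ]
TR [ 0.53301264 -0.07421688  0.044     ]
BR [ 0.50846469 -0.25761016  0.044     ]
BL [ 0.40203247 -0.23948327  0.044     ]
```

View pics/c1.png

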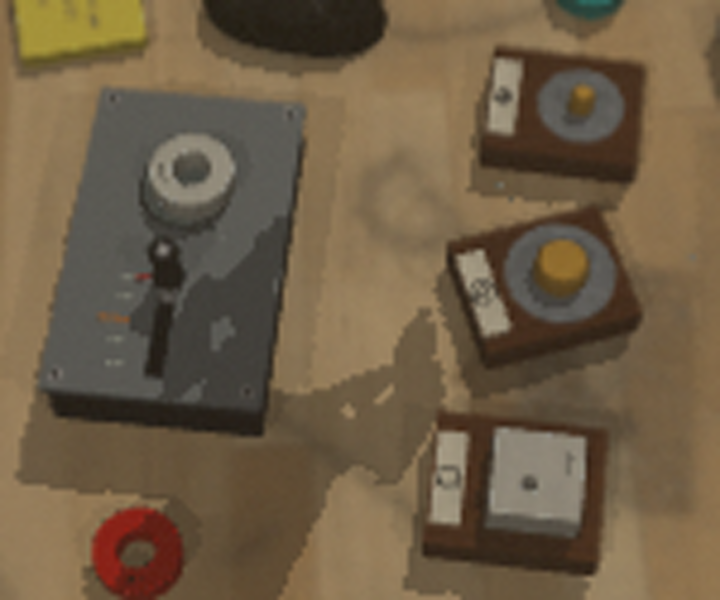

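The crop confirms it: the top stand (crop 583,90), with a thin post and a small-ring label at its -x edge, is the ring's own. The one below, with a thick post at (560,262), is the large ring's, and the test block is in the third. The knob (162,250), red pointer (143,277) and long orange mark (113,318) are all visible. Next is a wrist view between the ring and the stand.

>>> {"name": "drive_tool", "arguments": {"increments": [-0.6,-0.5,0,0,0,0,1,-1.3,-1.0,0,0,0,0,1,-2,-1.6,0,0,0,0,1,-2.5,-2,0,0,0,0,1,-2.5,-2,0,0,0,0,1]}}

```text
t: 0.65
eef_pos: [0.5677, -0.1048, 0.2534]
tool_rot: [-179.9, 0.1, 89.6]
ft_force: [-0.0, -0.5, -0.1]
opening: 0.0856
gripper_force: 0.0
```

Run:
```python
from h import *
import pickle
s=snap('wrist','w1.png'); pickle.dump(s,open('w1.pkl','wb'))
o=ctrl.observe();print(o['t'],o['eef_pos'],o['tool_rot'],ctrl.tip_extent)
a=cv2.imread('pics/w1.png')
cv2.imwrite('pics/w1b.png',cv2.resize(a,(800,600),interpolation=cv2.INTER_CUBIC))
```

```text
0.7 [ 0.56904125 -0.1021546   0.25343189] [1.79999505e+02 3.08543427e-02 8.97744736e+01] 0.022
```

View pics/w1b.png

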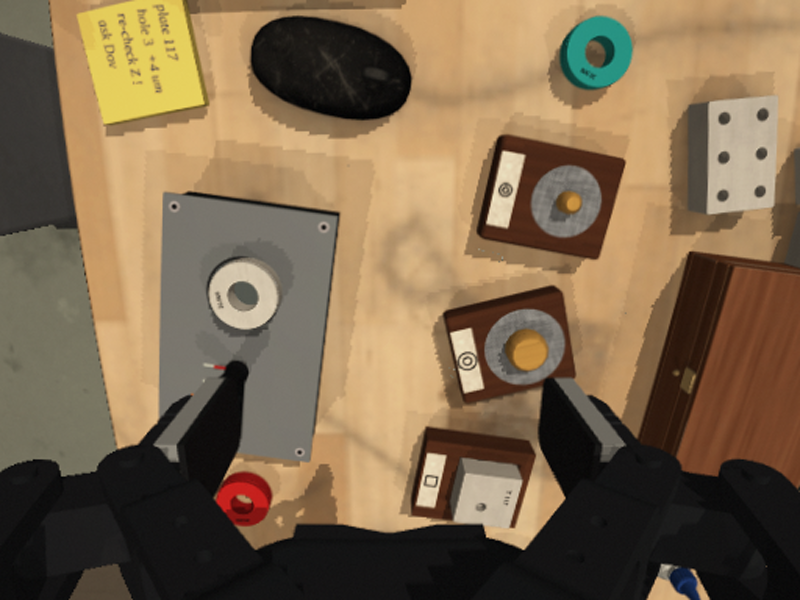

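The wrist view (800x600) shows the ring top at (242,294), the knob top near (235,372), the thin post top at (570,201) on its grey felt at (567,202), and the cover corners. Now I'll measure by masks.

Run:
```python
from h import *
import pickle
s=pickle.load(open('w1.pkl','rb')); im=s['color']; hsv=cv2.cvtColor(im,cv2.COLOR_RGB2HSV); k=1.5625
def blob(mask,uv,hull=True):
    n,l,st,c=cv2.connectedComponentsWithStats(mask.astype(np.uint8))
    i=l[int(uv[1]/k),int(uv[0]/k)]; 
    cs,_=cv2.findContours((l==i).astype(np.uint8),cv2.RETR_EXTERNAL,cv2.CHAIN_APPROX_NONE)
    h=cv2.convexHull(max(cs,key=len)); return i,st[i],h.reshape(-1,2)
H,S,V=[hsv[...,i].astype(int) for i in range(3)]
print('hsv ring,felt,post,cover',[hsv[int(v/k),int(u/k)] for u,v in((262,300),(545,210),(572,200),(200,250),(235,320))])
def circ(name,mask,uv,z):
    i,st,h=blob(mask,uv); P=onz(s,h,z)[:,:2]; (c,r)=cv2.minEnclosingCircle(P.astype(np.float32)); e=cv2.fitEllipse(h)
    print(name,i,st,'circ',c,2*r,'ell ctr',onz(s,e[0],z)[0])
circ('ringtop',(V>170)&(S<60),(264,300),.06)
circ('felt',(S<60)&(V>70),(545,210),.022)
circ('post',(S>130)&(V>130)&(H>8)&(H<30),(571,201),.036)
circ('cover',(S<50)&(V>70)&(V<170),(200,250),.044)
c=onz(s,np.array([(174,206),(323,227),(299,452)])/k,.044);print(c, np.degrees(np.arctan2(*(c[1]-c[2])[:2])),np.linalg.norm(c[1]-c[2]),np.linalg.norm(c[1]-c[0]))
m=(c[0]+c[2])/2; y=(c[1]-c[2])/np.linalg.norm(c[1]-c[2]); print('ctr',m,'win',m+.032*y,'knob',m-.024*y,y)
print('knobtop~',onz(s,np.array([(235,370)])/k,.076))
```

```text
hsv ring,felt,post,cover [array([ 19,  48, 211], dtype=uint8), array([ 18,  24, 129], dtype=uint8), array([ 18, 173, 201], dtype=uint8), array([ 20,  26, 120], dtype=uint8), array([ 20,  47, 216], dtype=uint8)]
ringtop 6 [ 134  168   44   43 1126] circ (0.47271689772605896, -0.12372566759586334) 0.04497351124882698 ell ctr [ 0.47282814 -0.12319544  0.06      ]
felt 38 [ 340  106   45   46 1388] circ (0.6888017654418945, -0.06823679804801941) 0.049046892672777176 ell ctr [ 0.68869094 -0.06777418  0.022     ]
post 32 [362 123  10  12 102] circ (0.6886336803436279, -0.06615667045116425) 0.013292212039232254 ell ctr [ 0.68834315 -0.06665884  0.036     ]
cover 14 [   98   124   118   172 13426] circ (0.4637722074985504, -0.16442766785621643) 0.22637763619422913 ell ctr [ 0.45284485 -0.14988955  0.044     ]
[[ 0.42751163 -0.06742487  0.044     ]
 [ 0.524372   -0.08230209  0.044     ]
 [ 0.49923468 -0.2490208   0.044     ]] 8.574291254796105 0.16860312692166485 0.09799624016532271
ctr [ 0.46337315 -0.15822283  0.044     ] win [ 0.46814409 -0.12658049  0.044     ] knob [ 0.45979495 -0.18195459  0.044     ] [0.14909167 0.98882338 0.        ]
knobtop~ [[ 0.46834912 -0.16854212  0.076     ]]
```

>>> {"name": "drive_tool", "arguments": {"increments": [-0.3,-1.2,0,0,0,0,0.66,-0.59,-2.43,0.5,0,0,0,0.66,-0.59,-2.43,1.7,0,0,0,0.66,-0.59,-2.43,2.9,0,0,0,0.66,-0.59,-2.43,3.8,0,0,0,0.66]}}

```text
t: 1.2
eef_pos: [0.4721, -0.1222, 0.0991]
tool_rot: [-180.0, -0.0, 90.1]
ft_force: [-0.0, -0.1, 0.2]
opening: 0.0564
gripper_force: 0.0
```

>>> {"name": "drive_tool", "arguments": {"increments": [0,0,0,0,0,0,0.66,0,0,0,0,0,0,0.66]}}

```text
t: 1.4
eef_pos: [0.4735, -0.1228, 0.1017]
tool_rot: [-180.0, -0.0, 90.1]
ft_force: [0.2, -0.1, 0.2]
opening: 0.0562
gripper_force: 0.0
```

Run:
```python
from h import *
import pickle
s=snap('wrist','w2.png'); pickle.dump(s,open('w2.pkl','wb'))
s2=snap('side','s2.png')
o=ctrl.observe();print(o['t'],o['eef_pos'],o['tool_rot'],o['ft_force'],o['opening'],ctrl.tip_extent)
a=cv2.imread('pics/w2.png'); b=cv2.imread('pics/s2.png')[100:228,140:310]
cv2.imwrite('pics/w2b.png',np.hstack([cv2.resize(a,(400,300),interpolation=cv2.INTER_AREA),cv2.resize(b,(398,300),interpolation=cv2.INTER_CUBIC)]))
```

```text
1.5 [ 0.47502876 -0.12346325  0.10363512] [1.79770553e+02 3.70182489e-02 9.00548624e+01] [ 0.55374933 -0.13003316  0.06437906] 0.05649667887740973 0.022
```

View pics/w2b.png

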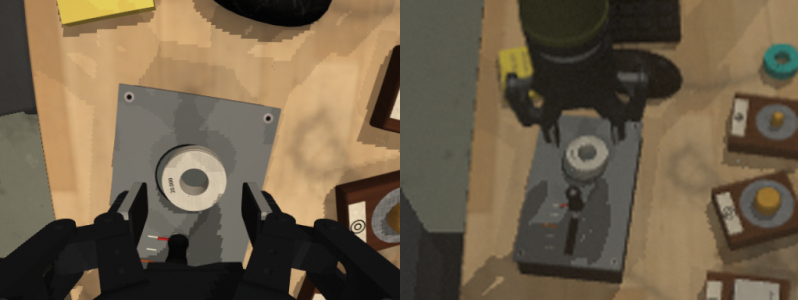

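Ring (192,180 in the left panel) is centred between the fingers (inner edges 146 and 243), and the knob is at (178,240), clear. Descending gently.

>>> {"name": "drive_tool", "arguments": {"increments": [0,0,0.3,0,0,0,0.66,0,0,0.55,0,0,0,0.66,0,0,0.7,0,0,0,0.66,0,0,0.78,0,0,0,0.66,0,0,0.78,0,0,0,0.66]}}

```text
t: 2.0
eef_pos: [0.4724, -0.1236, 0.0695]
tool_rot: [-179.9, -0.0, 90.0]
ft_force: [-0.1, -0.5, -0.2]
opening: 0.056
gripper_force: 0.0
```

Run:
```python
from h import *
P=[]
import pickle
for i in range(3):
    s=snap('side','s3.png'); o=ctrl.observe(); print(o['t'],o['eef_pos'],o['ft_force'],o['opening'])
w=pickle.load(open('w2.pkl','rb'))
hsv=cv2.cvtColor(w['color'],cv2.COLOR_RGB2HSV);H,S,V=[hsv[...,i].astype(int) for i in range(3)]
k=512/400
print(V[int(225*k):int(262*k):2,int(160*k):int(196*k):2])
```

```text
2.05 [ 0.47268245 -0.12365147  0.06989186] [-0.5600712  -0.52314896  0.79713306] 0.05628953618864957
2.1 [ 0.47293813 -0.1236862   0.07020568] [-0.15064883  0.27204169  0.70728073] 0.05637919273709306
2.15 [ 0.47307378 -0.1237032   0.07034354] [-0.18497276 -0.86247453  0.70240609] 0.05625828922213033
[[109 110 108 108 110 110 109 109 110 118 117 118 109 105 102 103 102 103
  102 102 102 101  63]
 [109 109 109 108 110 108 109 109 109 109 110 118 102 102 103 102 101 102
  101 101  91  88  61]
 [108 109 109 109 110 109 109 110 108 109  93  98 102 101 102 102 102 102
  103  98  62  61  62]
 [110 110 109 109 109 109 109 109 109 106  94  92  93  94  93  98 102 103
  101  87  62  62  62]
 [109 109 108 108 110 109 109 109 110 102  93  94  95  94  93  96 101 102
  102  77  62  62  61]
 [108 110 108 109 109 109 109 103  94 101 128 115  92  78  85  91 102 101
  101  72  60  62  65]
 [115 109 109 110 108 110 109 100  88  51  22  19  17  17  25  66  72  85
  102  62  63  61  70]
 [118 114  98  94  95 101  93  61  13  11  12  15  13  15  12  11  23  57
   61  62  70  74  75]
 [148 138 128 121 116 
[... 830 characters left out ...]
 75  74  76  74  75]
 [100  75  76  75  77  72  11   8   7   7   5   7   9   7   8  11   5  44
   76  76  75  74  75]
 [ 79  77  77  75  75  71   6   7   6   7   7   7   5   6   6   7   7  52
   87  77  74  76  75]
 [ 76  76  76  75  76  65   7   7   7   5   7   5   5   8   8   6   6  57
   86  76  76  73  75]
 [ 77  75  76  76  75  31   6   6   6   7   8   8   5   7   9   6   7  50
   75  76  73  75  74]
 [ 76  76  74  75  68   7   8   8   8   8   8  10   7   8   7   6   7  26
   75  76  74  76  76]
 [ 76  76  77  75  29   8   9  11  11  13  11  11  13  11  10   6   7  13
   72  76  75  74  74]
 [ 71  71  71  71  12  10  11  14  13  11  13  10  13  11  12  11   8   6
   66  76  74  75  76]]
```

>>> {"name": "drive_tool", "arguments": {"increments": [0,0,0.03,0,0,0,0.55,0,0,0.03,0,0,0,0.4,0,0,0.03,0,0,0,0.3,0,0,0.03,0,0,0,0.3,0,0,0.03,0,0,0,0.3]}}

```text
t: 2.65
eef_pos: [0.4733, -0.1237, 0.0696]
tool_rot: [179.9, 0.0, 90.0]
ft_force: [-1.1, 0.4, 5.6]
opening: 0.0419
gripper_force: 60.9
```

>>> {"name": "drive_tool", "arguments": {"increments": [0,0,0,0,0,0,0.3,0,0,-0.3,0,0,0,0.3,0,0,-0.8,0,0,0,0.3,0,0,-1.2,0,0,0,0.3,0,0,-1.2,0,0,0,0.3]}}

```text
t: 3.15
eef_pos: [0.4744, -0.124, 0.1193]
tool_rot: [179.7, 0.1, 90.0]
ft_force: [0.7, -0.5, -2.1]
opening: 0.042
gripper_force: 61.3
```

Run:
```python
from h import *
import pickle
s=snap('wrist','w3.png'); pickle.dump(s,open('w3.pkl','wb'))
s=snap('side','s3.png');snap('wrist')
o=ctrl.observe();print(o['t'],o['eef_pos'],o['tool_rot'],o['ft_force'],o['opening'],o['gripper_force'],ctrl.tip_extent)
a=cv2.imread('pics/w3.png'); b=cv2.imread('pics/s3.png')[100:228,140:310]
cv2.imwrite('pics/w3b.png',np.hstack([cv2.resize(a,(400,300),interpolation=cv2.INTER_AREA),cv2.resize(b,(398,300),interpolation=cv2.INTER_CUBIC)]))
```

```text
3.3 [ 0.47221798 -0.12351568  0.11624361] [-1.79938677e+02 -1.06219055e-02  8.99988573e+01] [ 0.40277205 -0.19693583 -2.3347709 ] 0.041776491604413005 61.267079580829886 0.022
```

View pics/w3b.png

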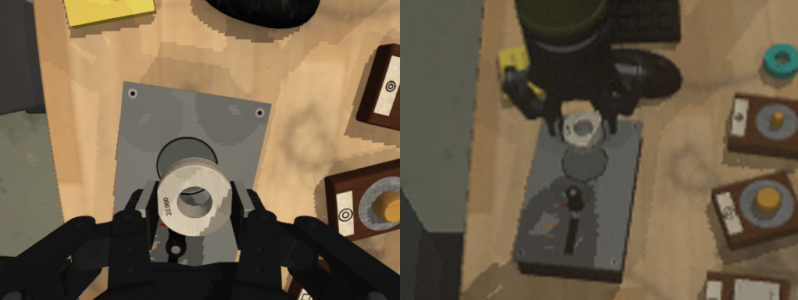

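The ring is held (left panel 193,198) and the window is bare (187,163). Carrying it above the post.

>>> {"name": "drive_tool", "arguments": {"increments": [0.25,1.0,0,0,0,0,0.3,0.55,2.1,0,0,0,0,0.3,0.85,3.2,0,0,0,0,0.3,1.15,4.3,0,0,0,0,0.3,1.42,5.39,0,0,0,0,0.3]}}

```text
t: 3.8
eef_pos: [0.6892, -0.0659, 0.1149]
tool_rot: [-179.8, -0.0, 90.0]
ft_force: [0.9, -0.4, -1.0]
opening: 0.0417
gripper_force: 61.3
```

>>> {"name": "drive_tool", "arguments": {"increments": [0,0,0,0,0,0,0.3,0,0,0,0,0,0,0.3,0,0,0,0,0,0,0.3]}}

```text
t: 4.1
eef_pos: [0.6868, -0.0677, 0.1156]
tool_rot: [-179.8, 0.0, 90.0]
ft_force: [-0.2, -0.7, -1.3]
opening: 0.0417
gripper_force: 61.5
```

Run:
```python
from h import *
import pickle
for i in range(3):
    o0=ctrl.observe(); s=snap('wrist','w4.png'); print(o0['eef_pos'],s['C'])
pickle.dump(s,open('w4.pkl','wb'))
sd=snap('side','s4.png'); sc=snap('scene','c4.png'); pickle.dump((sd,sc),open('sd4.pkl','wb'))
o=ctrl.observe();print(o['t'],o['eef_pos'],o['tool_rot'],o['ft_force'],o['opening'])
p=proj(sd,[[.6886,-.067,.03]])[0].astype(int);q=proj(sc,[[.6886,-.067,.03]])[0].astype(int)
a=cv2.imread('pics/w4.png'); 
f=lambda n,p:cv2.resize(cv2.imread('pics/'+n)[p[1]-60:p[1]+40,max(p[0]-50,0):p[0]+50],(300,300),interpolation=cv2.INTER_CUBIC)
cv2.imwrite('pics/w4b.png',np.vstack([np.hstack([cv2.resize(a,(400,300),interpolation=cv2.INTER_AREA),f('s4.png',p)]),np.hstack([f('c4.png',q),np.zeros((300,400,3),np.uint8)])]))
```

```text
[ 0.68683453 -0.06768167  0.11564795] [6.86857038e-01 4.00498235e-04 2.36558339e-01]
[ 0.68694901 -0.06791967  0.11635262] [6.86869163e-01 1.79469499e-04 2.37278082e-01]
[ 0.68719183 -0.0678791   0.11690935] [6.86990818e-01 1.58771863e-04 2.37842401e-01]
4.35 [ 0.68787897 -0.06748201  0.1176006 ] [1.79963766e+02 1.72443222e-02 8.99480226e+01] [-0.46622868  0.34215068 -1.52356201] 0.04154014903347315
```

View pics/w4b.png

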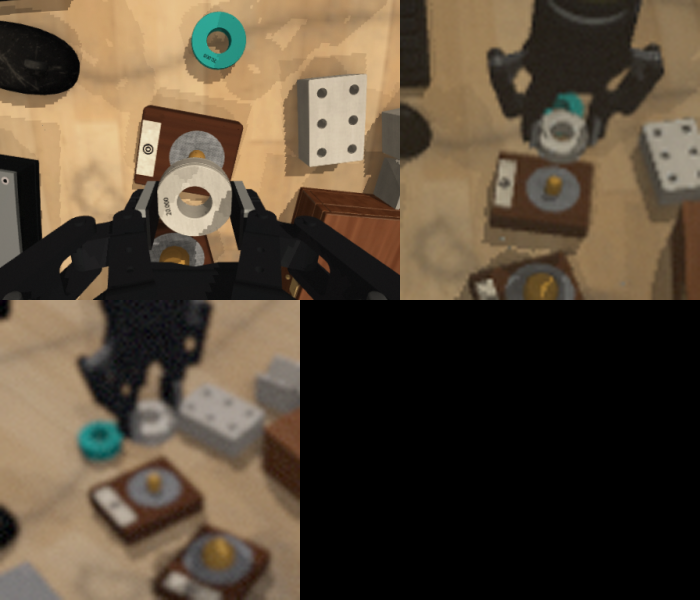

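Wrist: ring at (193,199) with the post peeking out behind it at (198,156). Side: the post is visible at (553,185). I'll cross-check the ring-to-post offset in each camera.

Run:
```python
from h import *
import pickle
w=pickle.load(open('w4.pkl','rb')); sd,sc=pickle.load(open('sd4.pkl','rb'))
def comps(s,kind):
    hsv=cv2.cvtColor(s['color'],cv2.COLOR_RGB2HSV);H,S,V=[hsv[...,i].astype(int) for i in range(3)]
    return ((S>110)&(V>90)&(H>8)&(H<30)) if kind=='post' else (S<75)&(V>(165 if s is w else 120))
def near(s,kind,P,z,tag,rng):
    n,l,st,c=cv2.connectedComponentsWithStats(comps(s,kind).astype(np.uint8))
    p=proj(s,[P])[0]
    for i in range(1,n):
        if rng[0]<st[i,4]<rng[1] and np.linalg.norm(c[i]-p)<25:
            cs,_=cv2.findContours((l==i).astype(np.uint8),0,1); h=cv2.convexHull(max(cs,key=len)).reshape(-1,2)
            (cc,r)=cv2.minEnclosingCircle(onz(s,h,z)[:,:2].astype(np.float32)); print(tag,kind,st[i],c[i].round(1),p.round(1),'cen',np.round(cc,4),'d',round(2*r,4),'c->',onz(s,c[i],z)[0].round(4))
tz=.1169
near(w,'ring',[.687,-.068,tz-.009],tz-.009,'w',(300,5000))
for s,t in((sd,'side'),(sc,'scene')):
    near(s,'ring',[.687,-.067,tz-.009],tz-.009,t,(60,1500))
    near(s,'post',[.6886,-.067,.029],.030,t,(10,200))
    # grey felt ellipse at 22 mm
    hsv=cv2.cvtColor(s['color'],cv2.COLOR_RGB2HSV);S,V=hsv[...,1].astype(int),hsv[...,2].astype(int)
    m=((S<70)&(V>60)).astype(np.uint8);n,l,st,c=cv2.connectedComponentsWithStats(m);p=proj(s,[[.6886,-.067,.022]])[0]
    for i in range(1,n):
        if 100<st[i,4]<600 and np.linalg.norm(c[i]-p)<12:
            cs,_=cv2.findContours((l==i).astype(np.uint8),0,1);h=cv2.convexHull(max(cs,key=len)).reshape(-1,2)
            cc,r=cv2.minEnclosingCircle(onz(s,h,.022)[:,:2].astype(np.float32));print(t,'felt',cc,2*r)
```

```text
w ring [ 202  211   94   91 4630] [244.  252.1] [249.4 259.3] cen [ 0.6869 -0.0673] d 0.0453 c-> [ 0.6846 -0.0645  0.1079]
side ring [297 126  14  14 110] [303.3 132.4] [303.5 131.9] cen [ 0.6864 -0.0685] d 0.043 c-> [ 0.6862 -0.0684  0.1079]
side post [299 148   5   5  19] [301.2 149.8] [300.7 149.8] cen [ 0.6891 -0.0685] d 0.014 c-> [ 0.6895 -0.068   0.03  ]
side felt (0.6888037919998169, -0.06769205629825592) 0.05055863410234451
scene ring [257 118  29  20 334] [270.3 127.2] [246.3 129.7] cen [ 0.7397 -0.1045] d 0.0832 c-> [ 0.7391 -0.1046  0.1079]
scene ring [243 124  12  13  95] [248.3 129.9] [246.3 129.7] cen [ 0.6865 -0.0673] d 0.0496 c-> [ 0.6901 -0.0714  0.1079]
scene post [233 143  32  18  45] [250.6 149.2] [247.6 151.4] cen [ 0.6833 -0.0795] d 0.0937 c-> [ 0.7    -0.0671  0.03  ]
scene post [246 150   4   5  16] [247.7 151.8] [247.6 151.4] cen [ 0.6861 -0.0692] d 0.0168 c-> [ 0.687  -0.0691  0.03  ]
scene felt (0.6900931596755981, -0.06679223477840424) 0.05306534096598625
```

>>> {"name": "drive_tool", "arguments": {"increments": [-0.01,0,0.5,0,0,0,0.3,-0.01,0,1.0,0,0,0,0.3,-0.01,0,1.3,0,0,0,0.3,-0.01,0,1.3,0,0,0,0.3,-0.01,0,1.3,0,0,0,0.3]}}

```text
t: 4.85
eef_pos: [0.6886, -0.0673, 0.0655]
tool_rot: [180.0, 0.0, 90.0]
ft_force: [0.5, 0.3, -1.1]
opening: 0.0417
gripper_force: 61.5
```

>>> {"name": "drive_tool", "arguments": {"increments": [0,0,0.1,0,0,0,0.3,0,0,0.2,0,0,0,0.3,0,0,0.3,0,0,0,0.3,0,0,0.3,0,0,0,0.3]}}

```text
t: 5.25
eef_pos: [0.6879, -0.0672, 0.0522]
tool_rot: [-179.9, -0.0, 90.0]
ft_force: [-0.3, -0.5, -1.1]
opening: 0.0415
gripper_force: 61.5
```

>>> {"name": "drive_tool", "arguments": {"increments": [0,0,0.05,0,0,0,0.3,0,0,0.1,0,0,0,0.3,0,0,0.13,0,0,0,0.3,0,0,0.13,0,0,0,0.3]}}

```text
t: 5.65
eef_pos: [0.6885, -0.0672, 0.0478]
tool_rot: [180.0, 0.0, 90.0]
ft_force: [-0.2, 0.6, -1.1]
opening: 0.0415
gripper_force: 61.5
```

>>> {"name": "drive_tool", "arguments": {"increments": [0,0,0.03,0,0,0,0.3,0,0,0.06,0,0,0,0.3,0,0,0.06,0,0,0,0.3]}}

```text
t: 5.95
eef_pos: [0.6886, -0.0672, 0.0477]
tool_rot: [180.0, 0.0, 90.0]
ft_force: [-4.6, 0.9, 10.2]
opening: 0.0417
gripper_force: 62.6
```

Seated: upward force at the expected height. Releasing and lifting.

>>> {"name": "drive_tool", "arguments": {"increments": [0,0,-0.04,0,0,0,0.3,0,0,-0.04,0,0,0,0.6,0,0,-0.04,0,0,0,0.75,0,0,-0.04,0,0,0,0.75,0,0,-0.04,0,0,0,0.75]}}

```text
t: 6.45
eef_pos: [0.6884, -0.0673, 0.0467]
tool_rot: [-180.0, 0.0, 90.0]
ft_force: [0.0, -0.8, 0.8]
opening: 0.0637
gripper_force: 0.0
```

>>> {"name": "drive_tool", "arguments": {"increments": [0,0,-0.4,0,0,0,0.75,0,0,-1.0,0,0,0,0.75,0,0,-2.0,0,0,0,0.75,0,-0.7,-2.6,0,0,0.1,0.75,0,-1.4,-2.6,0,0,0.2,0.75]}}

```text
t: 6.95
eef_pos: [0.6353, -0.0673, 0.1572]
tool_rot: [179.4, -0.1, 78.3]
ft_force: [-0.1, -0.6, -0.1]
opening: 0.0638
gripper_force: 0.0
```

Run:
```python
from h import *
import pickle
s=snap('wrist','w5.png'); sd=snap('side','s5.png'); pickle.dump((s,sd),open('w5.pkl','wb'))
o=ctrl.observe();print(o['t'],o['eef_pos'],o['tool_rot'],o['ft_force'],o['opening'],o['q'])
for n,t in((s,'w'),(sd,'side')):
    hsv=cv2.cvtColor(n['color'],cv2.COLOR_RGB2HSV);S,V=hsv[...,1].astype(int),hsv[...,2].astype(int)
    m=((S<75)&(V>(165 if t=='w' else 130))).astype(np.uint8);k,l,st,c=cv2.connectedComponentsWithStats(m);p=proj(n,[[.6886,-.067,.038]])[0]
    for i in range(1,k):
        if 60<st[i,4]<3000 and np.linalg.norm(c[i]-p)<15:
            cs,_=cv2.findContours((l==i).astype(np.uint8),0,1);h=cv2.convexHull(max(cs,key=len)).reshape(-1,2)
            cc,r=cv2.minEnclosingCircle(onz(n,h,.038)[:,:2].astype(np.float32));print(t,st[i],cc,2*r)
a=cv2.imread('pics/w5.png'); b=cv2.imread('pics/s5.png')[100:228,160:330]
cv2.imwrite('pics/w5b.png',np.hstack([cv2.resize(a,(400,300),interpolation=cv2.INTER_AREA),cv2.resize(b,(398,300),interpolation=cv2.INTER_CUBIC)]))
```

```text
7.05 [ 0.63039923 -0.06775024  0.15340568] [1.79949842e+02 1.70019105e-02 7.84080712e+01] [0.18468992 0.04476004 0.88721958] 0.0638197590163538 [ 3.53583160e+00  1.99672413e+01  2.29407148e-01  9.27154272e+01
 -5.92550648e-02  6.72701203e+01 -7.81763212e+00]
w [ 284  149   60   58 2188] (0.6864185333251953, -0.06731588393449783) 0.04586292803287506
side [293 142  17  13 127] (0.6886294484138489, -0.06732642650604248) 0.043872177600860596
```

View pics/w5b.png

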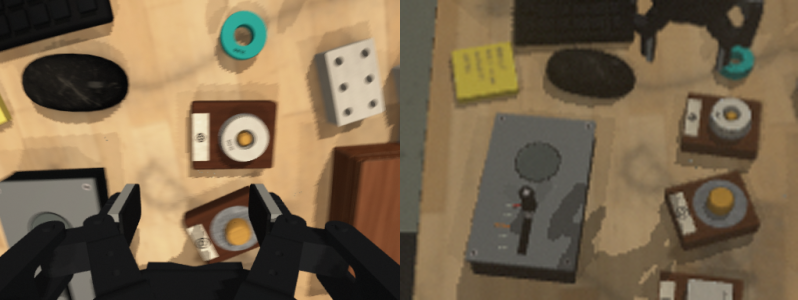

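The ring is down over the thin post: left panel (245,139), brass visible in the bore, and the diameter fits a top height of 38 mm. Now I'll hover over the knob with the fingers turned along the slot.

>>> {"name": "drive_tool", "arguments": {"increments": [-0.75,-0.75,-0.25,0,0,-0.15,0.6,-1.5,-1.5,-0.25,0,0,-0.3,0.6,-2.25,-2.25,-0.25,0,0,-0.45,0.6,-3.0,-3.0,-0.25,0,0,-0.6,0.6,-3.68,-3.64,-0.25,0,0,-0.75,0.6]}}

```text
t: 7.55
eef_pos: [0.4594, -0.1838, 0.1617]
tool_rot: [180.0, 0.1, 121.9]
ft_force: [0.6, -0.3, 0.7]
opening: 0.051
gripper_force: 0.0
```

>>> {"name": "drive_tool", "arguments": {"increments": [0,0,0,0,0,-0.87,0.6,0,0,0,0,0,-0.87,0.6,0,0,0,0,0,-0.87,0.6,0,0,0,0,0,-0.87,0.6,0,0,0,0,0,-0.87,0.6]}}

```text
t: 8.05
eef_pos: [0.4613, -0.1828, 0.1618]
tool_rot: [-180.0, 0.1, 164.9]
ft_force: [0.3, 0.8, 0.0]
opening: 0.0514
gripper_force: 0.0
```

>>> {"name": "drive_tool", "arguments": {"increments": [0,0,0,0,0,0,0.6,0,0,0,0,0,0,0.6,0,0,0,0,0,0,0.6]}}

```text
t: 8.35
eef_pos: [0.4607, -0.1826, 0.1612]
tool_rot: [-180.0, 0.0, 164.4]
ft_force: [-0.4, 0.8, -0.2]
opening: 0.0514
gripper_force: 0.0
```

Run:
```python
from h import *
import pickle
s=snap('wrist','w6.png'); sd=snap('side','s6.png'); pickle.dump((s,sd),open('w6.pkl','wb'))
o=ctrl.observe();print(o['t'],o['eef_pos'],o['tool_rot'],o['ft_force'],o['opening'],o['q'])
a=cv2.imread('pics/w6.png')
cv2.imwrite('pics/w6b.png',cv2.resize(a,(800,600),interpolation=cv2.INTER_CUBIC))
```

```text
8.45 [ 0.46061053 -0.18256179  0.16102154] [-1.79998097e+02  1.07934237e-02  1.64417048e+02] [ 0.46313255 -0.36481873 -0.31783641] 0.05081198141086953 [ 1.91231693e+01  3.68612141e+00 -5.95453685e-01  1.11379547e+02
  4.37511615e-02  6.49236593e+01  9.29274598e+01]
```

View pics/w6b.png

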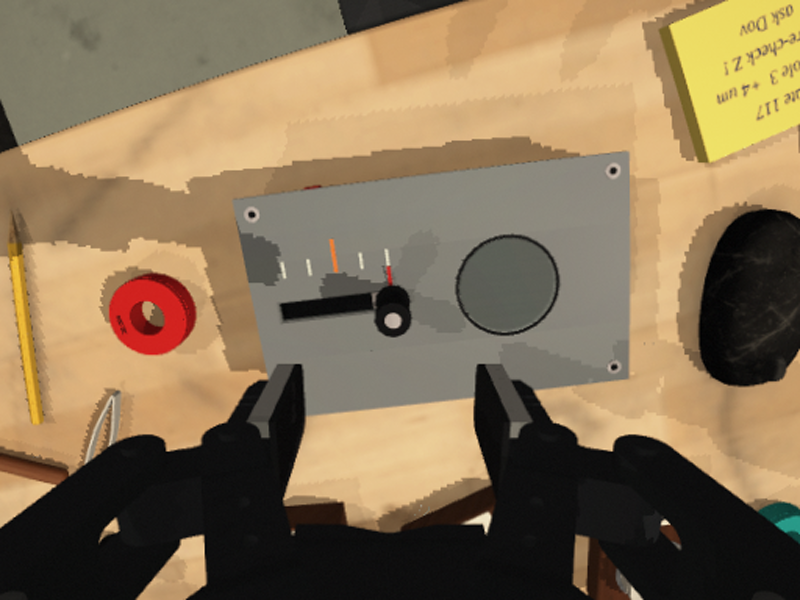

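The wrist view shows the knob top at (393,320), the red pointer at the first mark (388,270), the long orange mark at (334,255), the window at (508,284) and screws at (251,214), (613,171) and (614,367).

Run:
```python
from h import *
import pickle
s,sd=pickle.load(open('w6.pkl','rb')); k=1.5625
f=lambda u,z:onz(s,np.array([u])/k,z)[0]
a,b,c=f((251,214),.044),f((613,171),.044),f((614,367),.044)
y=(b-a)/np.linalg.norm(b-a);m=(a+c)/2
print('yaw',np.degrees(np.arctan2(-y[0],y[1])),np.linalg.norm(b-a),np.linalg.norm(b-c),'ctr',m,'knob model',m-.024*y,'win model',m+.032*y,'win',f((508,284),.044))
print('knob top',f((393,320),.076),'half target',f((393,320),.076)-.025*y)
p0,p1=f((387,258),.044),f((334,255),.044);print('pointer->orange along y',(p1-p0)@y)
for u in((284,270),(309,267),(334,255),(361,260),(387,256),(389,275)):print((f(u,.044)-m)@y)
# tool frame shift to knob from commanded pose
o=ctrl.observe();th=np.radians(o['tool_rot'][2]);X=np.array([np.cos(th),np.sin(th)]);Y=np.array([np.sin(th),-np.cos(th)])
d=f((393,320),.076)[:2]-o['eef_pos'][:2];print('tool dx,dy units',d@X/.04,d@Y/.04)
```

```text
yaw -8.757953688379374 0.16887307706861976 0.09825195343370781 ctr [ 0.46376738 -0.15775562  0.044     ] knob model [ 0.46011313 -0.18147579  0.044     ] win model [ 0.46863972 -0.12612873  0.044     ] win [ 0.46754848 -0.12556868  0.044     ]
knob top [ 0.46000025 -0.18130212  0.076     ] half target [ 0.45619373 -0.20601063  0.076     ]
pointer->orange along y -0.024763066512814035
-0.07371805626093135
-0.0615500677312464
-0.048821783380189075
-0.03643185985265147
-0.023942712283630676
-0.024104408452101905
tool dx,dy units 0.023156072545215938 0.026235573550663853
```

>>> {"name": "drive_tool", "arguments": {"increments": [0.02,0.03,0.3,0,0,-0.12,0.6,0.02,0.03,1.0,0,0,-0.12,0.6,0.02,0.03,1.8,0,0,-0.12,0.6,0.02,0.03,2.15,0,0,-0.12,0.6,0.02,0.03,2.15,0,0,-0.12,0.6]}}

```text
t: 8.95
eef_pos: [0.4584, -0.1806, 0.073]
tool_rot: [180.0, -0.3, 171.3]
ft_force: [0.3, -0.3, 0.7]
opening: 0.0513
gripper_force: 0.0
```

>>> {"name": "drive_tool", "arguments": {"increments": [0,0,0,0,0,0,0.6,0,0,0,0,0,0,0.6]}}

```text
t: 9.15
eef_pos: [0.4613, -0.1817, 0.0765]
tool_rot: [-180.0, 0.2, 171.3]
ft_force: [0.4, -0.9, 0.2]
opening: 0.0517
gripper_force: 0.0
```

>>> {"name": "drive_tool", "arguments": {"increments": [0,0,0,0,0,0,0.3,0,0,0,0,0,0,0.22,0,0,0,0,0,0,0.1,0,0,0,0,0,0,0.05,0,0,0,0,0,0,0.05]}}

```text
t: 9.65
eef_pos: [0.4606, -0.181, 0.0759]
tool_rot: [180.0, 0.1, 171.4]
ft_force: [-1.7, 2.1, 5.4]
opening: 0.0128
gripper_force: 58.5
```

>>> {"name": "drive_tool", "arguments": {"increments": [0,-0.1,0,0,0,0,0.05,0,-0.2,0,0,0,0,0.05,0,-0.3,0,0,0,0,0.05,0,-0.4,0,0,0,0,0.05,0,-0.5,0,0,0,0,0.05]}}

```text
t: 10.15
eef_pos: [0.4579, -0.1987, 0.0758]
tool_rot: [179.8, 0.0, 171.4]
ft_force: [0.5, 7.6, 7.5]
opening: 0.0127
gripper_force: 58.8
```

>>> {"name": "drive_tool", "arguments": {"increments": [0,-0.05,0,0,0,0,0.05,0,-0.09,0,0,0,0,0.05,0,-0.125,0,0,0,0,0.05,0,-0.125,0,0,0,0,0.05,0,-0.125,0,0,0,0,0.05]}}

```text
t: 10.65
eef_pos: [0.4573, -0.2032, 0.0759]
tool_rot: [179.8, 0.0, 171.5]
ft_force: [-2.1, 7.6, 7.9]
opening: 0.013
gripper_force: 58.9
```

Run:
```python
from h import *
import pickle
s=snap('wrist','w7.png'); sd=snap('side','s7.png'); pickle.dump((s,sd),open('w7.pkl','wb'))
o=ctrl.observe();print(o['t'],o['eef_pos'],o['tool_rot'],o['ft_force'],o['opening'],o['gripper_force'])
y=np.array([.1523,.9883]);print('travel by TCP',(np.array([.4602,-.1813])-o['eef_pos'][:2])@y)
cv2.imwrite('pics/w7b.png',cv2.resize(cv2.imread('pics/w7.png'),(800,600),interpolation=cv2.INTER_CUBIC))
```

```text
10.75 [ 0.45725604 -0.20309274  0.07584923] [1.79804360e+02 2.05902607e-02 1.71456600e+02] [-0.42234775  8.04145978  8.17473412] 0.012845067079534306 58.87902081012726
travel by TCP 0.021986133094664285
```

View pics/w7b.png

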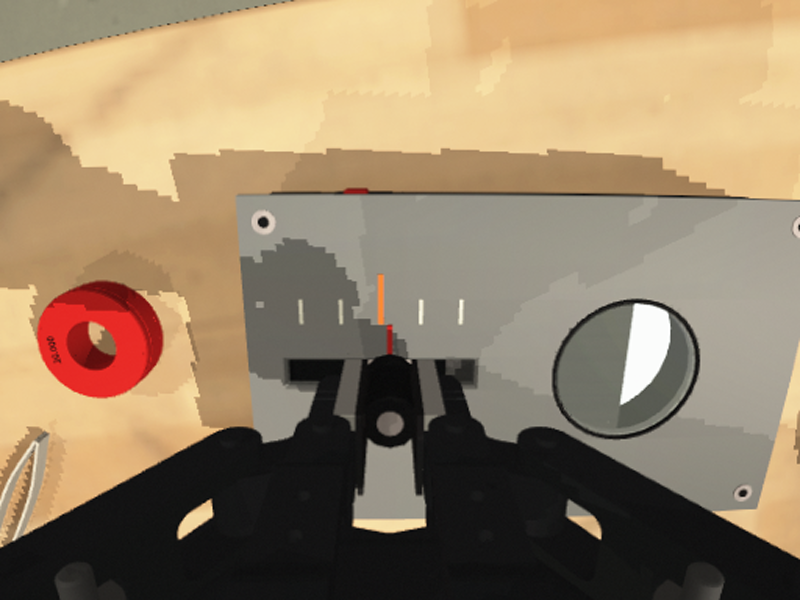

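The pointer is at x=389 and the long orange mark at 380, with 40 px per 12.5 mm, so the shutter is 2.8 mm short, which matches the TCP travel. The arm gives a little under the spring, so I'll add about 3.2 mm.

>>> {"name": "drive_tool", "arguments": {"increments": [0,-0.04,0,0,0,0,0.05,0,-0.08,0,0,0,0,0.05,0,-0.08,0,0,0,0,0.05,0,-0.08,0,0,0,0,0.05,0,-0.08,0,0,0,0,0.05]}}

```text
t: 11.25
eef_pos: [0.4568, -0.206, 0.0759]
tool_rot: [179.8, 0.0, 171.5]
ft_force: [-1.4, 7.6, 7.2]
opening: 0.0128
gripper_force: 58.9
```

```bash
cat > m.py <<'E'
from h import *
for i in range(2):
    s=snap('wrist','w8.png'); o=ctrl.observe()
    y=np.array([.1523,.9883]);print(o['t'],o['ft_force'],'TCP travel',(np.array([.4602,-.1813])-o['eef_pos'][:2])@y)
    H,S,V=[c.astype(int) for c in cv2.split(cv2.cvtColor(s['color'],cv2.COLOR_RGB2HSV))]
    R=np.zeros(H.shape,bool);R[170:232,180:310]=1
    def c(m):
        v,u=np.nonzero(m&R); return u,v
    u,v=c((S>150)&(V>90)&((H<4)|(H>175))); o_u,o_v=c((S>120)&(V>150)&(H>7)&(H<18))
    q=onz(s,np.c_[[u.mean(),o_u.mean()],[v.mean(),o_v.mean()]],.044)
    print('pointer px',u.mean(),len(u),'orange',o_u.mean(),len(o_u),'pointer short of mark mm',1e3*(q[0]-q[1])[:2]@y)
E
python3 m.py
```

```text
11.3 [-0.63910247  7.74832145  6.8122396 ] TCP travel 0.02494798954799578
pointer px 249.01785714285714 56 orange 249.36363636363637 121 pointer short of mark mm -0.10938412746524362
11.35 [-1.88241069  7.69592853  8.47943037] TCP travel 0.024914758473158417
pointer px 249.01785714285714 56 orange 249.416 125 pointer short of mark mm -0.13488695617442192
```

The pointer is on the orange mark to within about 0.1 mm, the travel is 24.9 mm and the 8 N matches the spring. I'll check that it holds steady, then hand in.

>>> {"name": "drive_tool", "arguments": {"increments": [0,0,0,0,0,0,0.05,0,0,0,0,0,0,0.05,0,0,0,0,0,0,0.05,0,0,0,0,0,0,0.05,0,0,0,0,0,0,0.05]}}

```text
t: 11.85
eef_pos: [0.4568, -0.206, 0.0758]
tool_rot: [179.8, 0.0, 171.5]
ft_force: [-1.0, 7.4, 7.9]
opening: 0.0131
gripper_force: 58.9
```

```bash
python3 m.py && python3 -c "
from plant import ctrl
print(ctrl.hand_in())"
```

```text
11.9 [-1.35580283  8.40907306  8.24553429] TCP travel 0.024918192196858525
pointer px 249.01785714285714 56 orange 249.35 120 pointer short of mark mm -0.10340965511918876
11.95 [-1.1074826   7.7528359   8.84207011] TCP travel 0.02490790699576843
pointer px 249.01785714285714 56 orange 249.35 120 pointer short of mark mm -0.1032928424672932
the job is handed in; nothing more can be done
None
```

The ring gauge is seated on its thin-post stand and let go, the gripper is holding the shutter at half travel with the pointer on the long orange mark (about 24.9 mm), and the job was handed in at about 12 s.

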